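# Line up salvaged capacitors by size on the sorting strip

### The job

Line up the four salvaged capacitors on the aluminium sorting strip in order of size, one standing upright in the middle of each ring mark: the smallest at the thin end of the tapered stripe, the largest at the thick end. Let go of them all, and leave the tape roll and the transformer where they lie.

Things in the scene. Friction and masses are not known exactly. Their poses are not given: they have to be found in the camera images.
- cap_small: Electrolytic capacitor, smallest, navy sleeve: an upright cylinder 18 mm in diameter and 26 mm tall with a bare metal top. Stands loose on the bench at the start. Origin at the centre of its underside; z up along its axis.
- cap_medium: Electrolytic capacitor, second smallest, brown sleeve: an upright cylinder 22 mm in diameter and 32 mm tall with a bare metal top. Stands loose on the bench at the start. Origin at the centre of its underside; z up along its axis.
- cap_large: Electrolytic capacitor, second largest, black sleeve: an upright cylinder 30 mm in diameter and 42 mm tall with a bare metal top. Stands loose on the bench at the start. Origin at the centre of its underside; z up along its axis.
- cap_giant: Electrolytic capacitor, largest, dark grey sleeve: an upright cylinder 36 mm in diameter and 52 mm tall with a bare metal top. Stands loose on the bench at the start. Origin at the centre of its underside; z up along its axis.
- mark_1: Black ring mark, 45 mm across, on the sorting strip, at the stripe's thin end. The strip is a fixed flat aluminium plate, 216 x 80 x 6 mm, lying at any angle on the bench, with four flat marks in a row 52 mm apart and beside them a black stripe that widens from 3 to 22 mm. Origin: centre of the mark on the plate's top, 6 mm above the bench; x along the row to the thick end, z up.
- mark_2: Black ring mark, 45 mm across, on the sorting strip, second from the thin end. Flat, like the others. Origin: centre of the mark on the plate's top, 6 mm above the bench; x along the row to the thick end, z up.
- mark_3: Black ring mark, 45 mm across, on the sorting strip, second from the thick end. Flat, like the others. Origin: centre of the mark on the plate's top, 6 mm above the bench; x along the row to the thick end, z up.
- mark_4: Black ring mark, 45 mm across, on the sorting strip, at the stripe's thick end. The row lies 12 mm off the plate's midline; the stripe is on the -y side of the marks. Origin: centre of the mark on the plate's top, 6 mm above the bench; x along the row to the thick end, z up.
- tape_roll: Bystander: roll of black tape lying flat on the bench, 82 mm in diameter, 20 mm high, loose. Origin at the centre of its underside.
- transformer: Bystander: small mains transformer, 53 x 50 x 40 mm, loose on the bench. Origin at the centre of its underside.
There are look-alikes about, which are no part of the job. Leave any orange look-alike of the cap_small alone.

How it is judged:
By the outcome, as a careful person would: the job done as asked, in the order asked, and still so for the second after the job is handed in, with the robot touching nothing.
It also fails if it takes over 96 s, if anything falls off the work surface, if the arm or the gripper's body presses on something with over 40 N, if the wrist force passes 120 N, or if a joint passes its speed limit or range.

### The arm

A 6-joint arm with a two-finger parallel gripper is mounted at the origin on a cart in front of the work surface, level with it; the furniture and walls round the work are solid. World frame = base frame: x ahead of the robot, y to its left, z up, the work surface at z = 0. Lengths are in m, angles in rad, forces in N, time in s.
With the tool pointing down it reaches from about 0.325 to 0.85 m from the base axis. Payload 15.5 kg.
Tool frame: the origin (TCP) lies midway between the tips of the shut fingers; the grasp point (between the pads) lies 19 mm behind it (tcp_to_grasp is the z of the grasp point in the tool frame, in m); z points along the fingers, y is the line along which they close (so a half turn about z gives the same grasp; the last joint's range is limited). The gripper opens to 91 mm and grips with 3 to 60 N. Pads are 32 mm wide; open, the fingers measure 118 mm over their backs; the gripper's body (76 mm by 178 mm) begins 60 mm behind the grasp point.
Start: joints at [1.008, 0.494, 1.345, -0, 1.302, -0.096], TCP at [0.281, 0.558, 0.214] pointing down, gripper open.
Joint ranges: [-2.91, 2.91], [-0.82, 2.16], [0.22, 2.67], [-1.22, 4.37], [0.12, 2.79], [-3.08, 3.08]. Speed limits (rad/s): [1.89, 1.89, 2.57, 3.01, 3.01, 3.01].

### API

Orientations are given as a unit quaternion [x, y, z, w].
In Python, from station import move_ptp, move_straight, set_joints, grip, sleep, solve_ik, snapshot, Unreachable, finish_job, get_t, get_q, get_qvel, get_joint_efforts, get_position, get_ee_rot, get_wrist_force, get_torque, get_finger_gap, get_grasp_force, tcp_to_grasp gives the robot as it stands. Calls block until the motion is done:
- move_ptp(position, orientation): joint-space move of the TCP to a pose.
- move_straight(position, rot=None, velocity=0.15, threshold=None): straight line of the TCP; rot=None keeps the orientation; velocity is the mean speed in m/s. With threshold (N) it stops when the force on the tool has changed by that much, and returns True; else False.
- set_joints(angles): joint-space move.
- grip(opening, squeeze=None): finger opening in m; squeeze is the grip in N (None keeps the last); returns when the fingers have stopped.
- sleep(seconds).
- solve_ik(position, orientation): joint angles nearest the present ones, or None.
- snapshot(name): name is "scene" or "top"; returns a dict with "frame" (384x512x3 uint8, red, green, blue), "fx", "fy", "cx", "cy" (pixels), "position" and "attitude" of the camera in the world. Camera axes: x right, y down, z forward; pixel columns grow to the right and rows downward; lengths in m; the calibration is good to about 2 mm. A picture is of the moment at which its call begins. There is no depth.
A pose or a line that the arm cannot do raises Unreachable and nothing moves.
- finish_job(): hands the job in; it is judged then, once.
Readings, each from a call of its own:
- get_t(): time.
- get_q(): joint angles.
- get_qvel(): joint speeds.
- get_joint_efforts(): joint torques, N m.
- get_position(): TCP position.
- get_ee_rot(): TCP orientation.
- get_wrist_force(): force on the tool from outside, world axes, zero at the start.
- get_torque(): the same for the moment, N m.
- get_finger_gap(): finger opening in m.
- get_grasp_force(): force on a finger pad.
Only numpy, scipy, OpenCV 4.12 (cv2) and the standard library are available. Lean on these libraries where they do the work, as an engineer would, in place of code of your own. Each camera call takes 0.05 s, during which the arm holds its last target. There are 200 camera calls.

## Working session

There is one attempt and no reset: what is moved stays moved. The work goes in short steps, each a Python script; the robot and the scene stay as the last script left them, time stands still between calls to the robot, and variables do not carry over. Pictures are saved under pics/ and viewed, at most 14 in all, crops included, and the job is handed in when it is done.

```bash
mkdir -p pics
python3 - <<'E'
from station import *
import cv2,numpy as np,pickle
d={}
for n in("scene","top"):
    s=snapshot(n);d[n]=s
    print(n,s["fx"],s["fy"],s["cx"],s["cy"],s["position"],s["attitude"])
    cv2.imwrite(f"pics/{n}0.png",cv2.resize(s["frame"][:,:,::-1],(800,600),interpolation=cv2.INTER_CUBIC))
pickle.dump(d,open("s0.pkl","wb"))
print(get_ee_rot(),tcp_to_grasp,get_t(),get_finger_gap())
E
```

```text
scene 408.14199767381587 408.14199767381587 251.44704083935838 192.23720055356645 [ 0.00877173 -0.50383512  0.69853403] [ 0.83109617 -0.38409222  0.16959601 -0.36467728]
top 378.62954037966875 378.62954037966875 253.23358090940516 187.1023140037413 [ 0.43757104 -0.03305213  0.95490306] [ 0.71171336 -0.69898821  0.05733081 -0.03990936]
[ 2.31267049e-01  9.72890161e-01 -5.01148803e-04 -1.89775055e-04] -0.0188 0.1 0.09108470408202574
```

View pics/scene0.png

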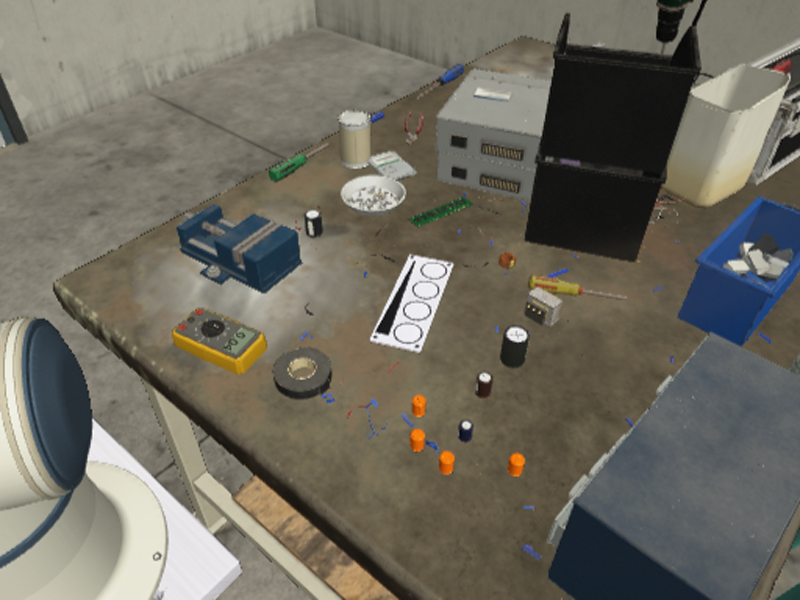

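View pics/top0.png

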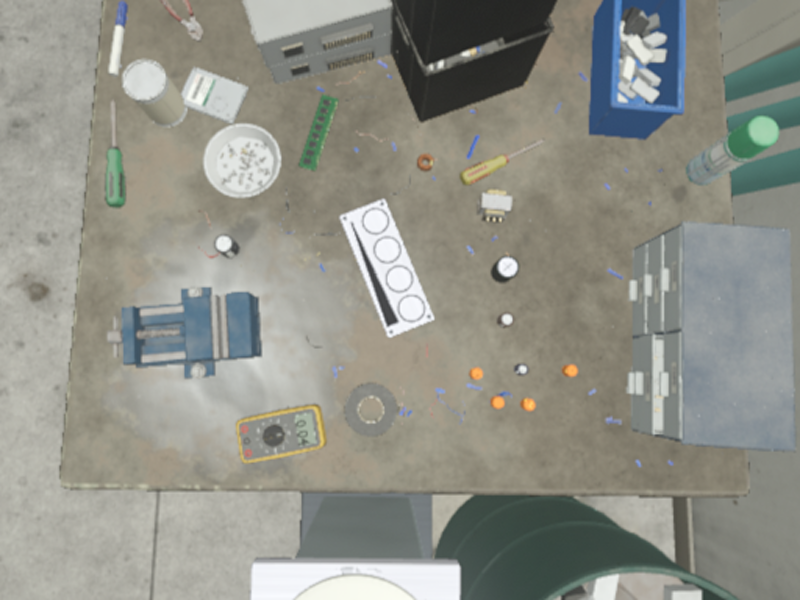

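The scene view shows the strip, with ring marks from scene (407,333) at the thick end to (433,270) at the thin end. In the top view they run from (411,308) to (376,220).

Candidates in the top view:
- **Navy:** (521,369).
- **Brown:** (506,320).
- **Black or dark grey:** (506,268) and (227,245). I'll tell these two apart by size.
- **Orange look-alikes to leave alone:** (477,374), (498,402), (529,404), (571,370).
- **Bystanders:** tape roll (371,409), transformer (496,205).

Next I'll take close crops with measurements.

```bash
cat > h.py <<'E'
import numpy as np,cv2
from scipy.spatial.transform import Rotation as R
def ray(s,u,v):
    return R.from_quat(s["attitude"]).apply([(u-s["cx"])/s["fx"],(v-s["cy"])/s["fy"],1.])
def at(s,u,v,z):
    d=ray(s,u,v);p=np.array(s["position"]);return (p+d*(z-p[2])/d[2])[:2]
def proj(s,P):
    q=R.from_quat(s["attitude"]).inv().apply(np.atleast_2d(P)-np.array(s["position"]))
    return q[:,:2]/q[:,2:]*s["fx"]+[s["cx"],s["cy"]]
def crop(s,u0,v0,w,h,k):
    return cv2.resize(s["frame"][v0:v0+h,u0:u0+w,::-1],None,fx=k,fy=k,interpolation=cv2.INTER_CUBIC)
E
python3 - <<'E'
from h import *
import pickle
d=pickle.load(open("s0.pkl","rb"));t=d["top"];c=d["scene"]
a=crop(t,285,150,100,120,5)          # top caps
b=crop(t,125,140,40,40,7.5)         # far cap
g=crop(c,180,125,40,40,7.5)
im=np.zeros((600,800,3),np.uint8);im[:600,:500]=a;im[:300,500:]=b;im[300:,500:]=g
cv2.imwrite("pics/a1.png",im)
a=crop(c,255,195,80,100,6);b=crop(t,210,120,75,100,6)[:, :400]
im=np.zeros((600,800,3),np.uint8);im[:,:480]=a;b=crop(c,230,155,64,75,5);im[:375,480:]=b
cv2.imwrite("pics/a2.png",im)
cv2.imwrite("pics/a3.png",crop(t,205,120,80,100,6))
f=512/800
for n,s,u,v,z in[("navy",t,521,369,.026),("navy",c,466,424,.026),("br",t,506,319,.032),("br",c,485,377,.032),("blk",t,507,266,.042),("blk",c,516,332,.042),("far",t,224,243,.052),("far",c,314,214,.052),
 ("m4",t,411,308,.006),("m1",t,376,220,.006),("m4",c,407,333,.006),("m1",c,433,270,.006)]:
    print(n,at(s,u*f,v*f,z).round(4))
E
```

```text
navy [ 0.4492 -0.2532]
navy [ 0.4493 -0.2547]
br [ 0.5267 -0.2291]
br [ 0.5262 -0.231 ]
blk [ 0.6096 -0.2293]
blk [ 0.6182 -0.221 ]
far [0.6347 0.2126]
far [0.627  0.2017]
m4 [ 0.5442 -0.0806]
m1 [ 0.6888 -0.0211]
m4 [ 0.5422 -0.0805]
m1 [ 0.6862 -0.0191]
```

View pics/a1.png

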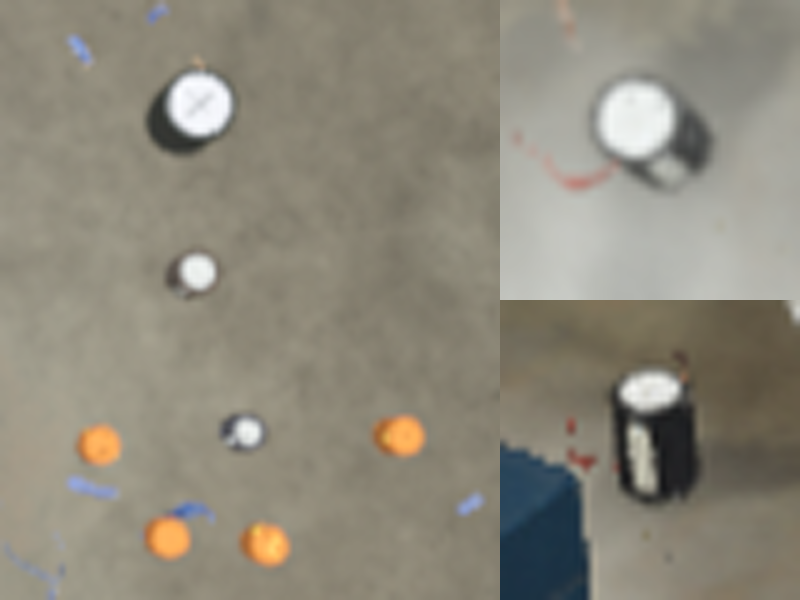

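View pics/a2.png

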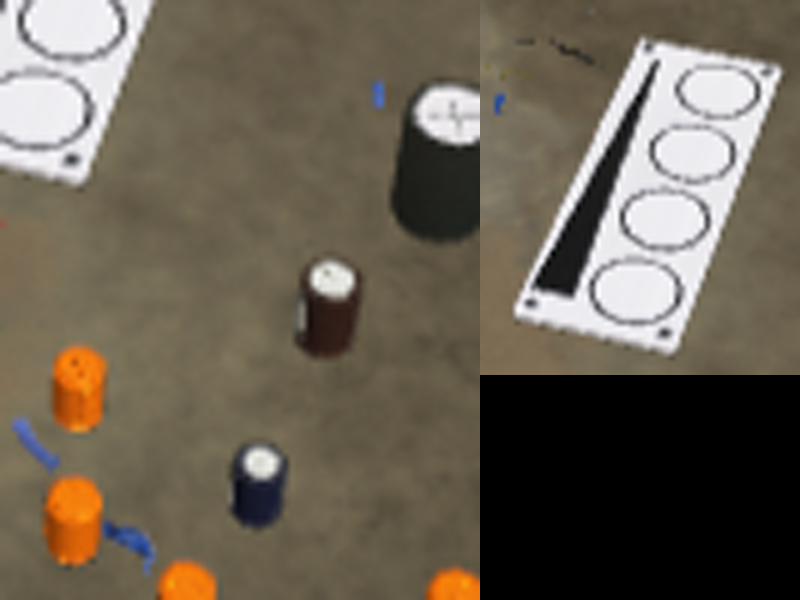

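View pics/a3.png

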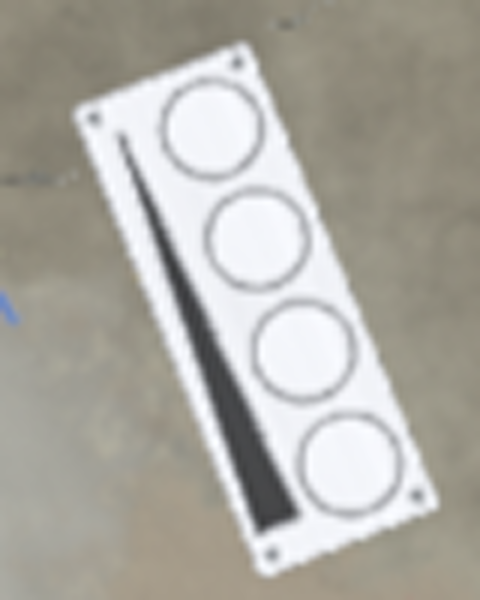

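```bash
cat > m.py <<'E'
from h import *
import pickle
d=pickle.load(open("s0.pkl","rb"));t=d["top"];c=d["scene"]
px=lambda x,y,k,u0,v0:((x+.5)/k-.5+u0,(y+.5)/k-.5+v0)
obs={"giant":(.052,(200,104,5,285,150),(452,114,6,255,195)),
"large":(.042,(135,119,7.5,125,140),(150,91,7.5,180,125)),
"medium":(.032,(198,272,5,285,150),(333,279,6,255,195)),
"small":(.026,(246,432,5,285,150),(262,462,6,255,195)),
"m1":(.006,(212,129,6,205,120),(238,91,5,230,155)),"m2":(.006,(257,240,6,205,120),(212,153,5,230,155)),
"m3":(.006,(303,351,6,205,120),(185,219,5,230,155)),"m4":(.006,(350,464,6,205,120),(156,291,5,230,155))}
P={}
for n,(z,a,b) in obs.items():
    A=at(t,*px(*a),z);B=at(c,*px(*b),z);P[n]=(A+B)/2
    if __name__=="__main__":print(n,A.round(4),B.round(4))
M=np.array([P[f"m{i}"] for i in(1,2,3,4)])
s=np.array([-1.5,-.5,.5,1.5]);dv=(s@M)/5;u=dv/np.linalg.norm(dv)
MK=M.mean(0)+np.outer(s*.052,u)
yaw=np.arctan2(u[1],u[0])
E
python3 - <<'E'
import runpy
g=runpy.run_path("m.py",run_name="__main__")
import numpy as np
from station import *
print(np.linalg.norm(g["dv"]),np.degrees(g["yaw"]),(g["MK"]-g["M"]).round(4))
for off in(0,np.pi):
    yd=g["yaw"]+np.pi/2+off; ax=(yd+np.pi/2)/2; q=[np.cos(ax),np.sin(ax),0,0]
    for p in list(g["MK"])+[g["P"][n] for n in("giant","large","medium","small")]:
        r=solve_ik([*p,.2],q);r2=solve_ik([*p,.01],q);print(off,r if r is None else np.round(r,2),r2 is not None)
E
```

```text
giant [ 0.6074 -0.2275] [ 0.6055 -0.2267]
large [0.637  0.2173] [0.6349 0.2165]
medium [ 0.5272 -0.23  ] [ 0.5263 -0.2302]
small [ 0.4496 -0.2541] [ 0.4488 -0.255 ]
m1 [ 0.688  -0.0192] [ 0.6863 -0.0193]
m2 [ 0.6399 -0.0394] [ 0.6385 -0.0394]
m3 [ 0.5924 -0.0597] [ 0.5913 -0.0597]
m4 [ 0.5447 -0.0803] [ 0.5435 -0.0804]
0.051813608727953514 -156.87509294885925 [[ 0.0002  0.0002]
 [ 0.0003 -0.0001]
 [-0.0002 -0.0002]
 [-0.0003  0.    ]]
0 [-0.11  0.6   1.19 -0.    1.35  1.05] True
0 [-0.15  0.53  1.32 -0.    1.29  1.01] True
0 [-0.2   0.46  1.44 -0.    1.24  0.97] True
0 [-0.26  0.4   1.55 -0.    1.19  0.91] True
0 [-0.45  0.54  1.3  -0.    1.3   0.72] True
0 [ 0.24  0.57  1.24 -0.    1.33  1.41] True
0 [-0.52  0.44  1.49 -0.    1.21  0.65] True
0 [-0.63  0.36  1.63 -0.    1.16  0.54] True
3.141592653589793 [-0.11  0.6   1.19 -0.    1.35 -2.09] True
3.141592653589793 [-0.15  0.53  1.32 -0.    1.29 -2.13] True
3.141592653589793 [-0.2   0.46  1.44 -0.    1.24 -2.18] True
3.141592653589793 [-0.26  0.4   1.55 -0.    1.19 -2.23] True
3.141592653589793 [-0.45  0.54  1.3  -0.    1.3  -2.42] True
3.141592653589793 [ 0.24  0.57  1.24 -0.    1.33 -1.73] True
3.141592653589793 [-0.52  0.44  1.49 -0.    1.21 -2.49] True
3.141592653589793 [-0.63  0.36  1.63 -0.    1.16 -2.61] True
```

Both views agree within 2 mm, the marks come out 51.8 mm apart, and the heights confirm that the near cap is the giant and the far one is the large. I'll move the large first.

```bash
cat > pp.py <<'E'
from station import *
from m import *
ax=(yaw+np.pi)/2; Q=[np.cos(ax),np.sin(ax),0,0]
H={"small":.026,"medium":.032,"large":.042,"giant":.052}
D={"small":.018,"medium":.022,"large":.030,"giant":.036}
def pp(n,i,sq=15,hov=.15):
    p=P[n];m=MK[i];tip=max(.005,H[n]*.75-.0188-.002)
    grip(D[n]+.03)
    move_ptp([*p,hov],Q)
    move_straight([*p,tip],velocity=.15)
    grip(max(D[n]-.01,0),squeeze=sq)
    g=get_finger_gap();print(n,"gap",round(g,4),"F",get_grasp_force())
    if abs(g-D[n])>.004: print("BAD GRASP");return False
    move_straight([*p,hov],velocity=.2)
    move_ptp([*m,hov],Q)
    move_straight([*m,tip+.016],velocity=.15)
    r=move_straight([*m,tip+.0055],velocity=.02,threshold=4)
    print("contact",r,"dz",get_position()[2]-tip,"gap",get_finger_gap())
    grip(D[n]+.016)
    move_straight([*m,hov],velocity=.15)
    print("t",get_t());return True
E
python3 - <<'E'
from pp import *
pp("large",2,hov=.18)
s=snapshot("top");o=snapshot("scene")
im=np.zeros((600,800,3),np.uint8)
im[:,:480]=crop(s,205,120,80,100,6);im[:375,480:]=crop(o,230,155,64,75,5)
cv2.imwrite("pics/b1.png",im)
E
```

```text
large gap 0.0296 F 15.000287890434265
contact True dz 0.005876343997670128 gap 0.029435941815741787
t 9.8583
```

View pics/b1.png

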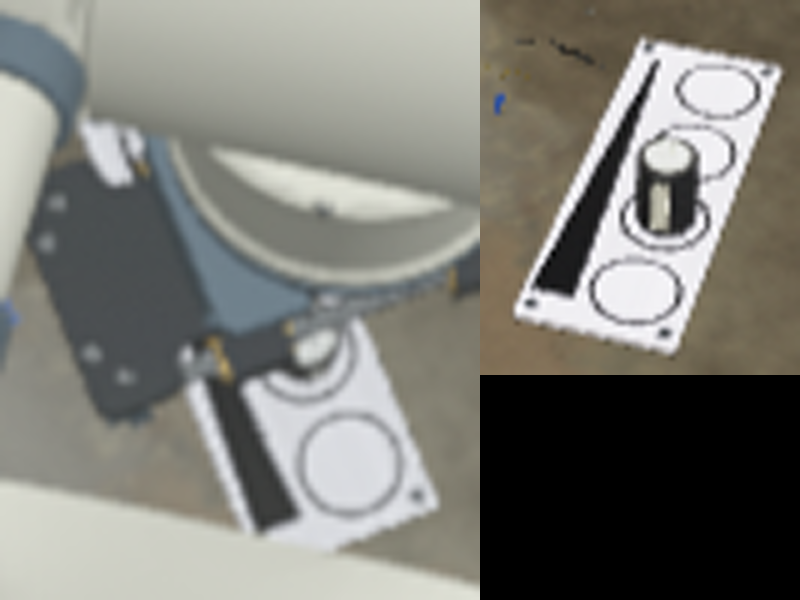

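The large cap stands upright in mark_3, with its base at about crop (666,215). The method works, so I'll do the other three.

Run:
```python
from pp import *
ok=pp("giant",3,sq=20) and pp("medium",1) and pp("small",0,sq=10)
move_ptp([.42,.3,.25],Q)
s=snapshot("top");o=snapshot("scene");pickle.dump((s,o),open("s1.pkl","wb"))
im=np.zeros((600,800,3),np.uint8)
im[:,:480]=crop(s,205,120,80,100,6);im[:375,480:]=crop(o,230,155,64,75,5)
cv2.imwrite("pics/c1.png",im)
cv2.imwrite("pics/c2.png",cv2.resize(o["frame"][:,:,::-1],(800,600)))
```

```text
giant gap 0.0357 F 20.00046283006668
contact True dz 0.006023009509762849 gap 0.03560779366383431
t 17.1583
medium gap 0.0215 F 15.000627189874649
contact True dz 0.0059495042742735505 gap 0.021751965903390926
t 24.5333
small gap 0.0173 F 10.000215768814087
contact True dz 0.005853740339022231 gap 0.0176063714172372
t 32.9167
```

View pics/c1.png

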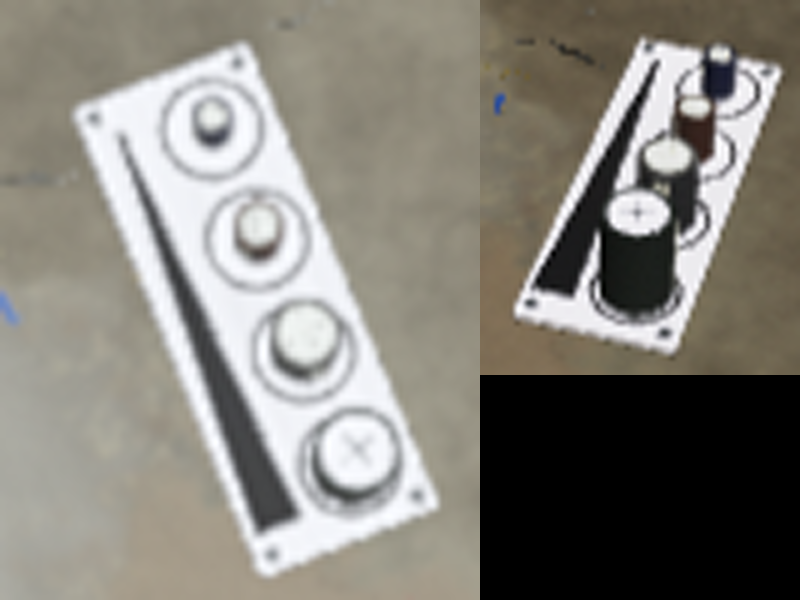

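View pics/c2.png

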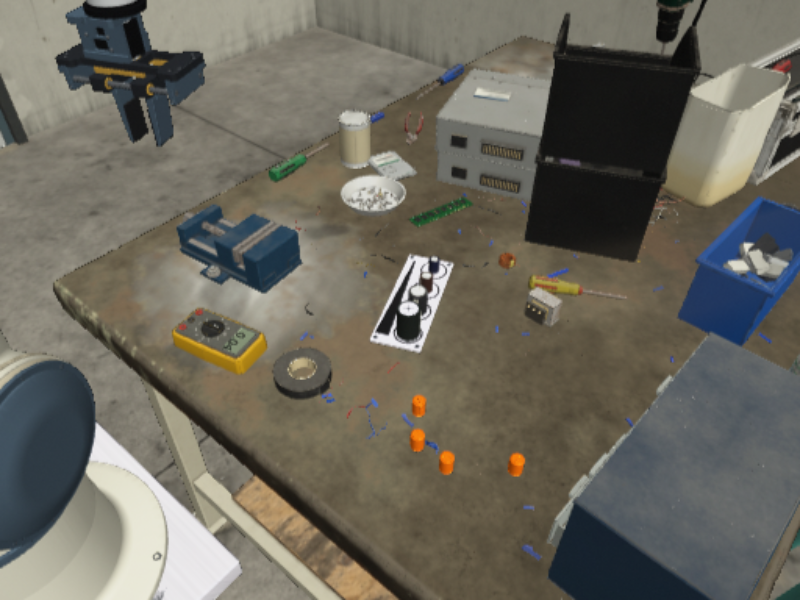

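All four stand upright, with top faces at crop (212,119), (258,229), (306,337) and (358,452). The tape roll, transformer and orange look-alikes haven't moved. I'll check the centring numerically and hand in only if the offsets are small.

Run:
```python
from pp import *
s,o=pickle.load(open("s1.pkl","rb"))
e=[]
for (x,y),n,k in zip([(212,119),(258,229),(306,337),(358,452)],["small","medium","large","giant"],range(4)):
    r=at(s,*px(x,y,6,205,120),H[n]+.006)-at(t,*px(*obs[f"m{k+1}"][1]),.006)
    e.append(np.linalg.norm(r));print(n,r.round(4))
if max(e)<.004: print(finish_job())
```

```text
small [-0.0026 -0.0003]
medium [-0.0022 -0.0001]
large [-0.0011  0.0001]
giant [-0.001  -0.0005]
the job is handed in; nothing more can be done
None
```

The job is handed in: all four capacitors stand upright in size order, smallest at the stripe's thin end, each within 3 mm of its ring centre by the top camera, with the gripper clear and the tape roll, transformer and orange look-alikes left where they were.

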